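# Fit the notched blade into the vegetable slicer

## Robot

A 6-joint arm with a two-finger parallel gripper is mounted at the origin on a cart in front of the work surface, level with it; the furniture and walls round the work are solid. World frame = base frame: x ahead of the robot, y to its left, z up, the work surface at z = 0. Lengths are in m, angles in rad, forces in N, time in s.
With the tool pointing down it reaches from about 0.425 to 0.95 m from the base axis. Payload 3.5 kg.
Tool frame: the origin (TCP) lies between the finger pads; the fingertips stand 14 mm ahead of it and the grasp point (between the pads) lies 5 mm behind it; z points along the fingers, y is the line along which they close (so a half turn about z gives the same grasp; the last joint's range is limited). The gripper opens to 85 mm and grips with 20 to 120 N. Pads are 22 mm wide; open, the fingers measure 114 mm over their backs; the gripper's body (76 mm by 85 mm) begins 54 mm behind the grasp point. The pads swing forward as they close: fully open they stand 13 mm farther back than shut.
Start: joints at [1.065, 0.286, 1.577, -0, 1.279, -0.15], TCP at [0.235, 0.633, 0.245] pointing down, gripper open.
Joint ranges: [-2.77, 2.77], [-0.9, 2.22], [0.21, 2.48], [-1.53, 4.67], [0.24, 2.81], [-2.84, 2.84]. Speed limits (rad/s): [2.79, 2.79, 3.14, 3.14, 3.14, 3.14].

## Interface

Orientations are given as a unit quaternion [x, y, z, w].
In Python, from plant import * gives the robot as it stands.
- The arm moves only by the tool step_arm, never from a script. Its argument "commands" is a list of rows, each an object of numbers: "gripper": the gripper's target within -1 to 1 (shut at 1, half-way at 0, fully open at -1); "x", "y", "z": the shift along the tool's x, y, z in mm; "spin": the turn about the tool's z in degrees. A call has exactly 10 rows; each row shifts and turns the commanded pose from where the row before left it, along the tool's axes as they then stand; what a row does not reach is not made up. A row lasts 1/10 s, in which the tool goes at most 50 mm and 8.59 degrees, less where a joint would pass 70% of its speed; a pose out of reach is approached as far as the arm can. A call with a gripper value outside its range is refused whole. The fingers move at their own pace and stop on an object; "force" is the grip in N (left out, the last holds). Time passes only in rows, so rows that do not move let the fingers close, or fill a call up. It gives the time, the measured TCP pose, the force, the opening and the grip force at its end, in the units of the state.
- get_state(): the state, without advancing time (a new reading comes with each control period).
- read_camera(name): name is "scene" or "top" or "wrist"; returns a dict with "color" (384x512x3 uint8, red, green, blue), "z_map" (384x512 float32, m along the optical axis (not along the pixel's ray), 0 where there is no reading), "fx", "fy", "cx", "cy" (pixels), "distortion" ([k1, k2, p1, p2, k3] as OpenCV has them; the pictures are not rectified), "eye" and "attitude" of the camera in the world; the wrist camera has in their place "mount" (4x4, takes a point from camera to tool coordinates, whose origin is the TCP and whose axes are the flange's). Camera axes: x right, y up, looking along -z (the intrinsics and any distortion apply to the point x, -y, -z); pixel columns grow to the right and rows downward; lengths in m; the calibration is good to about 2 mm. A picture is of the moment at which its call begins: read the wrist's pose just before it.
- sign_off(): hands the job in; it is judged then, once.
The state is a dict: "time": time; "qpos": joint angles; "dq": joint speeds; "joint_efforts": joint torques, N m; "eef_pos": TCP position; "tcp_rot": TCP orientation; "contact_force": force on the tool from outside, world axes, zero at the start; "wrist_torque": the same for the moment, N m; "opening": opening from 0.0 (shut) to 1.0 (fully open); "finger_force": force on a finger pad.
Only numpy, scipy, OpenCV 4.12 (cv2) and the standard library are available. Lean on these libraries where they do the work, as an engineer would, in place of code of your own. Each camera call takes 0.05 s, during which the arm holds its last target. There are 200 camera calls.

## Task

Fit the blade of the vegetable slicer: take the notched steel blade by its orange grip rib, lay it flat on the slicer's bed, notch first, and slide it gently under the clear cover until the notch is fully home against the locating pin, without pushing the pin block out of its setting. Then turn the orange latch its full quarter turn so that its arm lies over the blade, and let go. Leave the other things on the worktop alone.

Things in the scene. Friction and masses are not known exactly. Their poses are not given: they have to be found in the camera images.
- blade: loose steel slicer blade, flat plate 100 x 56 x 5 mm, about 0.12 kg, lying on the worktop. Origin: centre of its underside; x along its length to the notched edge, y across, z up. An orange grip rib stands on the plate, and shallow teeth are drawn on it.
- blade_notch (a point): on the blade at (33, 0, 0) mm: where the pin's centre is when the notch is home. The notch opens at the blade's +x edge: 20 mm wide at the edge (blade x = 50 mm), narrowing to 9 mm at x = 40 mm, flat bottom at x = 30 mm. Same axes as the blade.
- blade_rib (a point): middle of the blade's grip rib, at (-18, 0, 17) mm in the blade's frame. The rib is orange plastic, 34 mm along x, 12 mm thick in y, from 4 to 30 mm above the blade's underside; grasp it across the 12 mm. Same axes as the blade.
- slicer: white plastic slicer, fixed to the worktop, 205 x 110 x 14 mm, with an ear for the latch at its -y side. Origin at worktop height under the bed's centre line; x is the way the blade slides in, y across, z up. The bed is flat at z = 14 mm, x = -65 to 140, y = -55 to 55 mm. Lay the blade with its origin at about x = 0, where all is open above.
- cover_edge (a point): at (77, 0, 22) mm on the slicer: lower middle of the near edge of the clear cover, 8 mm above the bed. The cover runs from slicer x = 77 to 132 mm, top at z = 25 mm. It lies on two side rails, inner faces at y = -31 and +31 mm from x = 76 to 134 mm, with lead-ins that flare outward from there back to x = 58 mm.
- pin_middle (a point): at (94, 0, 14) mm on the slicer: middle of the pin's adjusting track under the cover; not the pin. The brass pin, 6 mm across, 7 mm high, on y = 0, was set within 14 mm either way along x; its place is not reported: feel the blade come up against it. The pin block holds by friction and slips above about 9 N, spoiling the setting; 3 to 6 N seats the blade.
- latch_fin (a point): middle of the latch's grip fin, on the latch's vertical axis at (45, -75, 47) mm in the slicer's frame. The fin is 36 mm long, 10 mm thick, from z = 26 to 52 mm over the worktop. This point's x axis lies along the fin and points away from the arm.
- latch (a joint): angle of the orange latch, a turn button. 0: its 65 mm arm points along the slicer's -x (open). It turns clockwise seen from above to a stop at 1.57, where the arm points along the slicer's +y, 2 mm above the blade, its tip 10 mm from the slicer's centre line. Starts between 0 and 0.3; turns with light friction (0.06 N m) and stays.
- cup_a: loose white cup with a red line and a handle, 62 x 89 x 52 mm, to be left alone; origin at the centre of its underside
- jigger: loose waisted metal bar measure, 46 x 46 x 80 mm, to be left alone; origin at the centre of its underside
- candle_jar: loose cream candle jar, 82 x 82 x 60 mm, to be left alone; origin at the centre of its underside
- coaster_1: loose square slate coaster, 96 x 96 x 6 mm, to be left alone; origin at the centre of its underside
- coffee_jar: loose coffee jar with a dark lid, 83 x 83 x 130 mm, to be left alone; origin at the centre of its underside
- oven_front (a point): a point in front of the fixed toaster oven that stands behind the work: its knobs and door handle reach out to this x, from y = -0.26 to 0.22, up to 0.26 m high; keep the gripper on the robot's side of it when passing. Axes as the world.

How it is judged:
On the way, in this order (a step that is already met when the one before it is completed fails the run):
1. the blade lies in the slicer with its notch home on the pin, the latch still open (x of pin in the frame of blade between 0.025 and 0.0345 m and z of blade in the frame of slicer below 0.0165 m and value of joint latch below 0.7 rad), for 0.2 s.
2. the latch is turned over the blade (value of joint latch above 1.4 rad), for 0.1 s.
At the end, for the whole second after the job is handed in: The blade lies flat on the slicer's bed (underside within 1.5 mm of it, tilt under 0.05 rad, along the slicer within 0.1 rad), the notch over the pin with its bottom within 1.5 mm of the pin, at rest; the latch is turned past 1.4 rad over the blade (x of pin in the frame of blade between 0.025 and 0.0345 m and y of pin in the frame of blade between -0.004 and 0.004 m and z of blade in the frame of slicer below 0.0155 m and angle between the x axis of blade and the x axis of slicer, either way round below 0.1 rad and angle between blade's own z axis and vertical below 0.05 rad and value of joint latch above 1.4 rad and linear speed of blade below 0.01 m/s); the robot touches nothing.
It fails at once if the pin block is pushed more than 1.5 mm from its setting (distance of pin from where it was at the start of the episode above 0.0015 m).
It fails at once if the blade is pressed on the slicer with more than 40 N (contact force between blade and slicer above 40 N).
It fails at once if with its nose under the cover, the blade is pushed or pressed on the slicer with more than 15 N (x of blade in the frame of slicer above 0.03 m and contact force between blade and slicer above 15 N).
It fails at once if the cup, measure, candle jar, coaster or coffee jar is moved by more than 2 cm (distance of any of cup_a, jigger, candle_jar, coaster_1, coffee_jar from where it was at the start of the episode above 0.02 m).
It also fails if it takes over 64 s, if anything falls off the work surface, if the arm or the gripper's body presses on something with over 40 N, if the wrist force passes 120 N, or if a joint passes its speed limit or range.

## Working session

There is one attempt and no reset: what is moved stays moved. The work goes in short steps, Python scripts to look and compute and a tool call to move; the robot and the scene stay as the last step left them, time stands still between calls to the robot, and variables do not carry over. Pictures are saved under pics/ and viewed, at most 10 in all, crops included, and the job is handed in when it is done.

Besides the shell and the picture viewer there is one more tool, called as name(argument=value, ...) on one line, values as JSON. step_arm: Moves the arm, as the interface text tells. Its arguments: {"type":"object","properties":{"commands":{"type":"array"},"force":{"type":"number"}},"required":["commands"]}

```bash
mkdir -p pics; cat > h.py <<'E'
from plant import *
import numpy as np, cv2, pickle
from scipy.spatial.transform import Rotation as R
def snap(name):
    s=get_state(); c=read_camera(name); c['st']=s
    pickle.dump(c,open(f'pics/{name}.pkl','wb')); return c
def load(n): return pickle.load(open(f'pics/{n}.pkl','rb'))
def pose(c):
    if 'mount' in c:
        T=np.eye(4);T[:3,:3]=R.from_quat(c['st']['tcp_rot']).as_matrix();T[:3,3]=c['st']['eef_pos']
        return T@np.array(c['mount'])
    T=np.eye(4);a=np.array(c['attitude'],float)
    T[:3,:3]=R.from_quat(a).as_matrix() if a.size==4 else a
    T[:3,3]=c['eye'];return T
def rays(c,uv):
    K=np.array([[c['fx'],0,c['cx']],[0,c['fy'],c['cy']],[0,0,1.]])
    p=cv2.undistortPoints(np.array(uv,float).reshape(-1,1,2),K,np.array(c['distortion'],float))[:,0]
    return np.c_[p[:,0],-p[:,1],-np.ones(len(p))]
def at_depth(c,uv):
    d=rays(c,uv);z=np.array([c['z_map'][int(round(v)),int(round(u))] for u,v in uv]);T=pose(c)
    return (d*z[:,None])@T[:3,:3].T+T[:3,3]
def at_z(c,uv,h):
    T=pose(c);d=rays(c,uv)@T[:3,:3].T;o=T[:3,3]
    return o+d*((h-o[2])/d[:,2])[:,None]
def save(c,fn,crop=None,k=1):
    im=c['color'][:,:,::-1]
    if crop: im=im[crop[1]:crop[3],crop[0]:crop[2]]
    cv2.imwrite('pics/'+fn,cv2.resize(im,None,fx=k,fy=k,interpolation=cv2.INTER_CUBIC))
E
python3 - <<'E'
from h import *
s=get_state();print({k:np.round(v,3).tolist() for k,v in s.items()})
a=snap('top');b=snap('scene');save(a,'top1.png',k=1.5);save(b,'scene1.png',k=1.5)
print(a['eye'],a['attitude'],b['eye'],a['fx'],a['distortion'])
E
```

```text
{'time': 0.0, 'qpos': [1.065, 0.287, 1.578, -0.0, 1.279, -0.15], 'dq': [0.001, -0.001, -0.0, -0.0, -0.001, -0.002], 'joint_efforts': [-0.001, -40.597, -29.263, -0.0, 0.006, -0.0], 'eef_pos': [0.235, 0.632, 0.244], 'tcp_rot': [0.177, 0.984, -0.001, -0.0], 'contact_force': [0.675, 0.037, -0.09], 'wrist_torque': [0.038, 0.014, 0.014], 'finger_force': 0.0, 'opening': 0.997}
[0.3907803  0.09715655 1.66672542] [ 0.03647048 -0.04104409 -0.70301905  0.70904831] [0.1528334  0.89522422 1.66414794] 438.88587165112557 [-0.08095361  0.          0.          0.          0.        ]
```

View pics/top1.png

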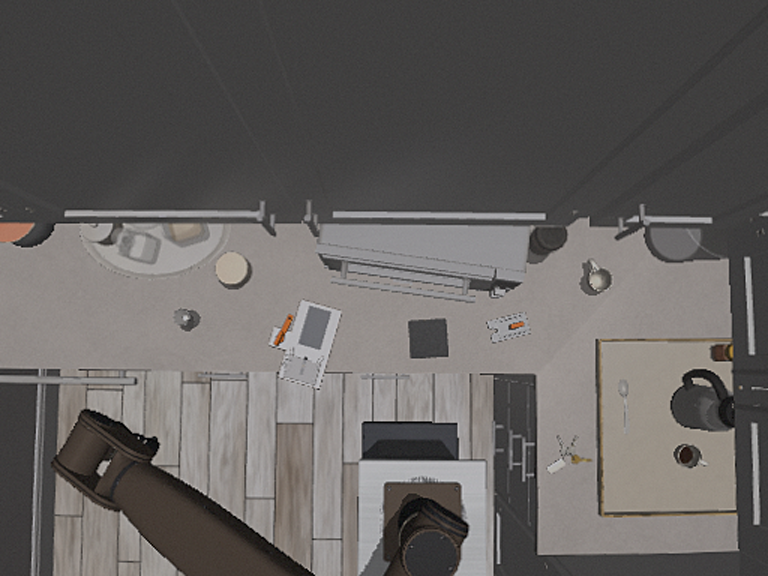

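View pics/scene1.png

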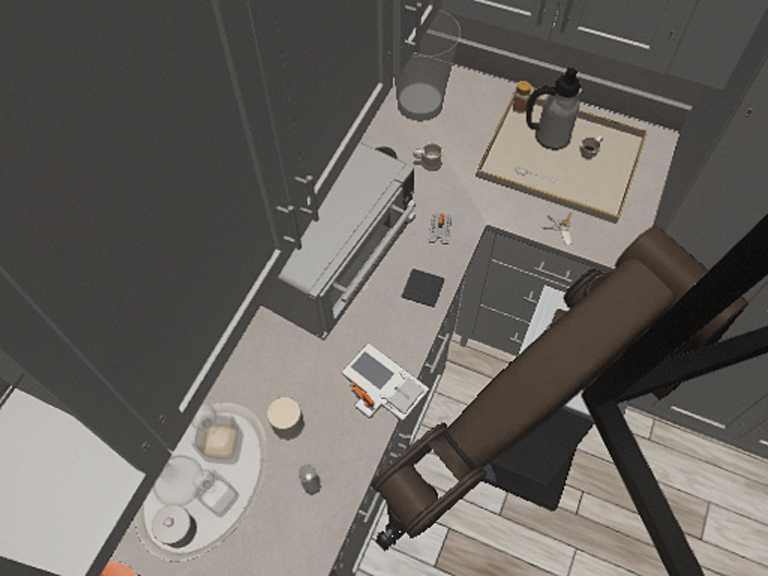

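The top view shows the slicer around (310,343), with the orange latch at (284,330) and the clear cover towards the robot. The blade is at (510,327), the coaster at (428,338). The scene view agrees. Next I'll enlarge both.

```bash
python3 - <<'E'
from h import *
c=load('top')
im=c['color'][:,:,::-1]
a=cv2.resize(im[190:270,170:240],None,fx=7,fy=7,interpolation=cv2.INTER_CUBIC)
b=cv2.resize(im[200:240,315:365],None,fx=6,fy=6,interpolation=cv2.INTER_CUBIC)
o=np.zeros((560,800,3),np.uint8);o[:560,:490]=a;o[:240,495:795]=b
cv2.imwrite('pics/crop1.png',o)
E
```

```text
(no output)
```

View pics/crop1.png

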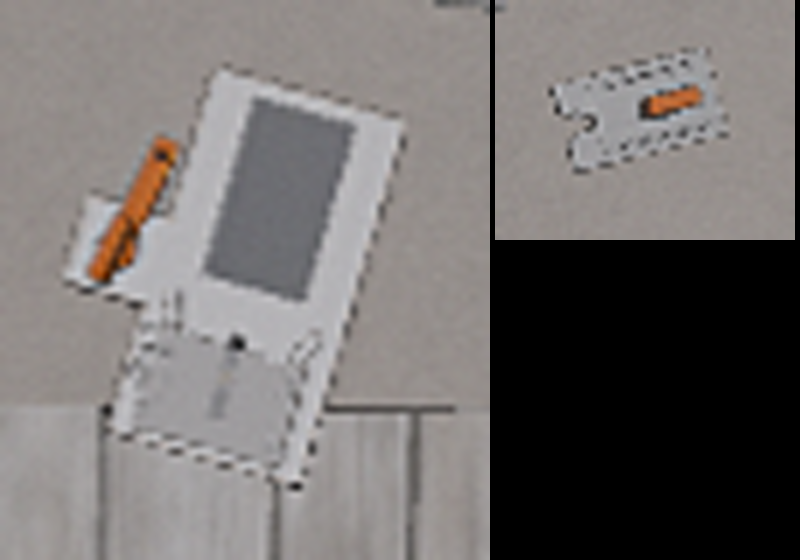

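The crop shows the slicer's corners at (218,68), (404,122), (296,487), (108,430) and the latch fin near (115,245). The blade's notched edge faces left, with corners at (552,88), (578,170), (728,130), (712,50).

```bash
python3 - <<'E'
from h import *
c=load('top')
S=np.array([(218,68),(404,122),(296,487),(108,430)])/7+[169.5,189.5]
B=(np.array([(552,88),(578,170),(728,130),(712,50)])-[495,0])/6+[314.5,199.5]
def fit(L,W):
    L=np.array(L,float);W=W[:,:2];lm=L.mean(0);wm=W.mean(0);a=((L-lm)@[1,1j]);b=((W-wm)@[1,1j])
    th=np.angle(np.sum(b*np.conj(a)));r=np.array([[np.cos(th),-np.sin(th)],[np.sin(th),np.cos(th)]])
    t=wm-r@lm;print('t',t.round(4),'yaw',np.degrees(th).round(2),'res mm',((W-(L@r.T+t))*1e3).round(1).tolist());return r,t
W=at_z(c,S,.014);print(W.round(3).tolist())
r,t=fit([(-65,-55),(-65,55),(140,55),(140,-55)]*np.array([.001]),W)
for n,p in dict(x0=(0,0),latch=(45,-75),cov=(77,0)).items(): print(n,(r@(np.array(p)/1e3)+t).round(4))
W=at_z(c,B,.005);print(W.round(3).tolist())
r,t=fit([(50,-28),(50,28),(-50,28),(-50,-28)]*np.array([.001]),W);print('rib',r@[-.018,0]+t)
for z in [(200,140),(510-170+190,200)]: pass
print(at_depth(c,[(155,178),(125,212),(285,225),(207,188),(235,187),(300,187)]).round(3).tolist())
E
```

```text
[[0.55, 0.306, 0.014], [0.521, 0.205, 0.014], [0.325, 0.26, 0.014], [0.355, 0.361, 0.014]]
t [0.4738 0.2732] yaw 164.29 res mm [[-1.7, -2.0], [-0.2, 2.7], [1.3, 2.0], [0.6, -2.7]]
x0 [0.4738 0.2732]
latch [0.4507 0.3575]
cov [0.3996 0.294 ]
[[0.497, -0.162, 0.005], [0.446, -0.178, 0.005], [0.472, -0.274, 0.005], [0.522, -0.264, 0.005]]
t [ 0.4843 -0.2197] yaw 104.31 res mm [[-1.6, 2.3], [0.9, -0.0], [2.1, 1.0], [-1.4, -3.3]]
rib [ 0.48874305 -0.23712267]
[[0.623, 0.473, 0.057], [0.496, 0.585, 0.041], [0.455, -0.013, 0.008], [0.594, 0.285, 0.002], [0.571, 0.167, 0.228], [0.592, -0.064, 0.073]]
```

step_arm(commands=[{"x":-34,"y":-28},{"x":-34,"y":-28},{"x":-34,"y":-28},{"x":-34,"y":-28},{"x":-34,"y":-28},{"x":-34,"y":-28},{"x":-34,"y":-28},{"x":-34,"y":-28},{"x":-34,"y":-28},{"spin":-4.7}])

```text
invalid input
```

```bash
python3 - <<'E'
from h import *
c=snap('wrist');s=c['st'];print(s['time'],s['eef_pos'],s['tcp_rot'],s['dq'].round(3));print(np.round(c['mount'],3))
save(c,'w1.png',k=1.5)
E
```

```text
0.1 [0.23480086 0.6322226  0.24401771] [ 1.76955740e-01  9.84218184e-01 -1.05082771e-03 -3.57227402e-04] [-0.001 -0.    -0.003 -0.001  0.001  0.001]
[[ 0.001  0.956  0.292  0.075]
 [ 1.    -0.001  0.001 -0.   ]
 [ 0.001  0.292 -0.956 -0.128]
 [ 0.     0.     0.     1.   ]]
```

View pics/w1.png

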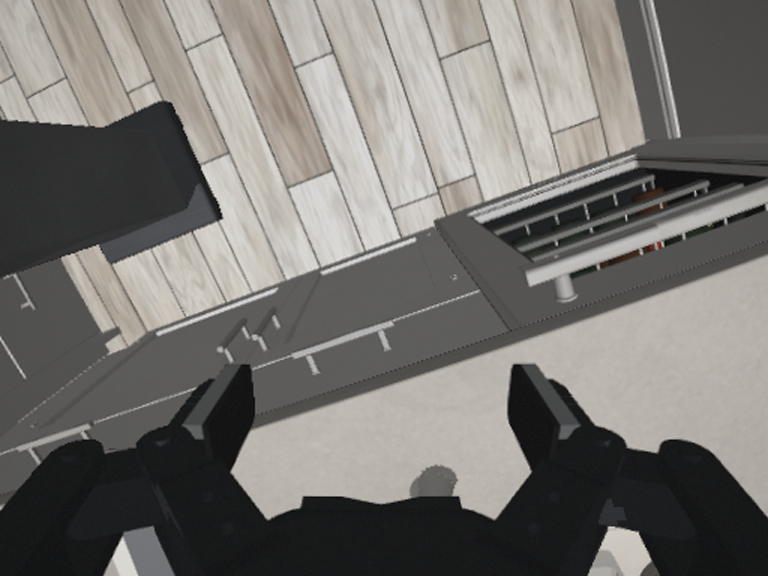

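The wrist view shows only the counter edge, because the arm has not moved. The call was refused, probably because it needs every key.

step_arm(commands=[{"gripper":-1,"x":-37,"y":-25,"z":0,"spin":0},{"gripper":-1,"x":-37,"y":-25,"z":0,"spin":0},{"gripper":-1,"x":-37,"y":-25,"z":0,"spin":0},{"gripper":-1,"x":-37,"y":-25,"z":0,"spin":0},{"gripper":-1,"x":-37,"y":-25,"z":0,"spin":0},{"gripper":-1,"x":-37,"y":-25,"z":0,"spin":0},{"gripper":-1,"x":-37,"y":-25,"z":0,"spin":0},{"gripper":-1,"x":-37,"y":-25,"z":0,"spin":0},{"gripper":-1,"x":-37,"y":-25,"z":0,"spin":0},{"gripper":-1,"x":-37,"y":-25,"z":0,"spin":-4.7}], force=40)

```text
time: 1.15
eef_pos: [0.4954, 0.2678, 0.2451]
tcp_rot: [0.135, 0.991, -0.0, -0.0]
contact_force: [0.2, 1.7, -0.0]
opening: 1.003
finger_force: 0.0
```

```bash
python3 - <<'E'
from h import *
c=snap('wrist');s=c['st'];print(s['time'],s['eef_pos'],s['tcp_rot'],s['dq'].round(3))
save(c,'w2.png',k=1.5)
E
```

```text
1.15 [0.49540894 0.26782025 0.24510916] [ 1.35464040e-01  9.90782256e-01 -1.05355177e-05 -1.21560947e-04] [-7.81e-01  9.30e-02 -9.70e-02  2.00e-03 -1.00e-03 -1.63e+00]
```

View pics/w2.png

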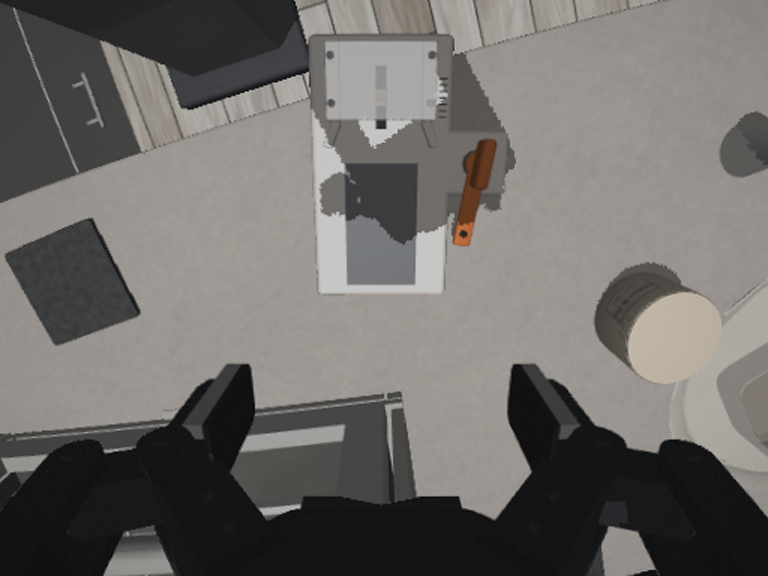

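The wrist view shows the slicer between (310,35) and (445,293), cover at (325–437, 40–120), latch fin at (482,165), arm tip at (463,235). The arm was still settling, so I take it again and enlarge.

```bash
python3 - <<'E'
from h import *
read_camera('wrist');read_camera('wrist');read_camera('wrist')
c=snap('wrist');s=c['st'];print(s['time'],s['eef_pos'],s['tcp_rot'],s['dq'].round(3),c['fx'],s['contact_force'])
save(c,'w3.png',crop=(200,15,345,200),k=3.2)
pickle.dump(c,open('pics/ws.pkl','wb'))
E
```

```text
1.35 [0.4950027  0.26876802 0.24494655] [ 1.37945126e-01  9.90439719e-01  5.20157464e-05 -5.50077994e-04] [ 0.042 -0.005  0.005  0.003  0.002  0.003] 293.30162115824226 [0.70990728 0.00372845 0.85459608]
```

View pics/w3.png

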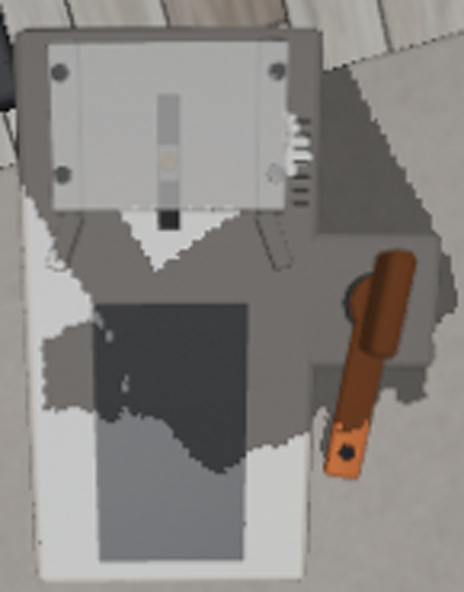

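The crop shows the slicer's corners at (38,579), (303,580), (322,30), (16,30). The cover's near edge is at row 210 and the brass pin is faintly visible at (168,160). The latch fin runs from (398,252) to (377,355), arm tip at (345,470).

```bash
cat >> h.py <<'E'
def fit(L,W):
    L=np.array(L,float);W=W[:,:2];lm=L.mean(0);wm=W.mean(0);a=((L-lm)@[1,1j]);b=((W-wm)@[1,1j])
    th=np.angle(np.sum(b*np.conj(a)));r=np.array([[np.cos(th),-np.sin(th)],[np.sin(th),np.cos(th)]])
    t=wm-r@lm;print('t',t.round(4),'yaw',np.degrees(th).round(2),'res mm',((W-(L@r.T+t))*1e3).round(1).tolist());return r,t
E
python3 - <<'E'
from h import *
c=load('ws');q=lambda p:np.array(p,float)/3.2+[199.5+.16,14.5+.16]
W=at_z(c,q([(38,579),(303,580),(322,30),(16,30)]),.014)
r,t=fit(np.array([(-65,55),(-65,-55),(140,-55),(140,55)])/1e3,W)
f=lambda p,h:((at_z(c,q(p),h)[:,:2]-t)@r*1e3).round(1).tolist()
print('pin',f([(168,160)],.019),'slot',f([(168,95),(168,228)],.014),'cover edges',f([(50,210),(287,210)],.025),'rails', f([(75,212),(262,212)],.022))
print('fin',f([(398,252),(377,355)],.052),'armtip',f([(345,475),(347,452)],.026),'dark',f([(98,562),(243,560),(247,303),(93,303)],.014))
print('depth z',at_depth(c,q([(200,290),(60,560),(275,560)])).round(4)[:,2])
for n,p in dict(x0=(0,0),rib=(-18,0),latch=(45,-75)).items(): print(n,(r@(np.array(p)/1e3)+t).round(4))
E
```

```text
t [0.4719 0.2737] yaw 164.25 res mm [[-1.7, 2.3], [-2.1, -1.0], [1.5, -2.2], [2.3, 1.0]]
pin [[94.0, 0.5]] slot [[116.3, 0.5], [71.2, 0.6]] cover edges [[76.8, 42.0], [76.7, -41.3]] rails [[76.3, 33.5], [76.2, -32.8]]
fin [[61.9, -75.1], [28.5, -70.0]] armtip [[-17.9, -66.0], [-9.2, -66.3]] dark [[-55.6, 28.9], [-54.8, -29.1], [44.6, -28.7], [44.6, 28.5]]
depth z [0.0147 0.0152 0.0148]
x0 [0.4719 0.2737]
rib [0.4892 0.2688]
latch [0.4489 0.3581]
```

```bash
python3 - <<'E'
from h import *
c=load('top')
uv=[(u,v) for u in range(205,375,1) for v in range(170,212)]
P=at_depth(c,uv);m=(P[:,2]>.02)&(P[:,2]<.27)&(P[:,0]>.4)
P=P[m]
for y in np.arange(-.32,.24,.04):
    k=P[abs(P[:,1]-y)<.02]
    if len(k): i=k[:,0].argsort()[:3];print(round(y,2),k[i].round(3).tolist())
E
```

```text
-0.32 [[0.665, -0.301, 0.029]]
-0.2 [[0.551, -0.183, 0.124], [0.552, -0.18, 0.119], [0.552, -0.183, 0.083]]
-0.16 [[0.551, -0.179, 0.084], [0.552, -0.173, 0.078], [0.552, -0.177, 0.077]]
-0.12 [[0.533, -0.101, 0.232], [0.536, -0.1, 0.233], [0.54, -0.101, 0.229]]
-0.08 [[0.526, -0.1, 0.236], [0.526, -0.097, 0.232], [0.526, -0.081, 0.229]]
-0.04 [[0.53, -0.058, 0.226], [0.532, -0.051, 0.233], [0.532, -0.058, 0.233]]
-0.0 [[0.535, -0.015, 0.232], [0.535, -0.012, 0.23], [0.536, -0.018, 0.228]]
0.04 [[0.542, 0.025, 0.23], [0.542, 0.031, 0.228], [0.542, 0.021, 0.229]]
0.08 [[0.548, 0.077, 0.231], [0.548, 0.064, 0.231], [0.548, 0.067, 0.23]]
0.12 [[0.551, 0.104, 0.229], [0.551, 0.1, 0.229], [0.554, 0.114, 0.236]]
0.16 [[0.557, 0.15, 0.234], [0.557, 0.143, 0.229], [0.558, 0.14, 0.228]]
0.2 [[0.516, 0.217, 0.023], [0.52, 0.209, 0.021], [0.563, 0.189, 0.233]]
0.24 [[0.505, 0.247, 0.02], [0.512, 0.247, 0.022], [0.512, 0.239, 0.022]]
```

step_arm(commands=[{"gripper":0,"x":-4,"y":-45,"z":0,"spin":0},{"gripper":0,"x":-4,"y":-45,"z":0,"spin":0},{"gripper":0,"x":-4,"y":-45,"z":0,"spin":0},{"gripper":0,"x":-4,"y":-45,"z":0,"spin":0},{"gripper":0,"x":-4,"y":-45,"z":0,"spin":0},{"gripper":0,"x":-5,"y":-45,"z":0,"spin":0},{"gripper":0,"x":-19,"y":-41,"z":0,"spin":0},{"gripper":0,"x":-19,"y":-41,"z":0,"spin":0},{"gripper":0,"x":-19,"y":-41,"z":0,"spin":0},{"gripper":0,"x":-19,"y":-41,"z":0,"spin":0}])

```text
time: 2.4
eef_pos: [0.4751, -0.1757, 0.2455]
tcp_rot: [0.135, 0.991, 0.0, 0.0]
contact_force: [1.5, 0.4, 0.4]
opening: 0.499
finger_force: 0.0
```

step_arm(commands=[{"gripper":0,"x":-19,"y":-41,"z":0,"spin":0},{"gripper":0,"x":0,"y":0,"z":0,"spin":8.5},{"gripper":0,"x":0,"y":0,"z":0,"spin":8.5},{"gripper":0,"x":0,"y":0,"z":0,"spin":8.5},{"gripper":0,"x":0,"y":0,"z":0,"spin":8.5},{"gripper":0,"x":0,"y":0,"z":0,"spin":8.5},{"gripper":0,"x":0,"y":0,"z":15,"spin":8.5},{"gripper":0,"x":0,"y":0,"z":20,"spin":8.5},{"gripper":0,"x":0,"y":0,"z":15,"spin":0},{"gripper":0,"x":0,"y":0,"z":0,"spin":0}])

```text
time: 3.4
eef_pos: [0.4809, -0.218, 0.1924]
tcp_rot: [0.608, 0.794, -0.0, -0.003]
contact_force: [0.1, 0.3, -0.8]
opening: 0.5
finger_force: 0.0
```

```bash
python3 - <<'E'
from h import *
for _ in range(3): read_camera('wrist')
c=snap('wrist');s=c['st'];print(s['time'],s['eef_pos'],s['tcp_rot'],s['dq'].round(3),s['contact_force'])
pickle.dump(c,open('pics/wb.pkl','wb'))
# crop round the expected blade
T=np.linalg.inv(pose(c));p=T[:3,:3]@np.array([.4843,-.2197,.005])+T[:3,3]
u=int(c['cx']+c['fx']*p[0]/-p[2]);v=int(c['cy']-c['fy']*p[1]/-p[2]);print(u,v)
x0=max(0,u-90);y0=max(0,v-70);print(x0,y0);save(c,'wb.png',crop=(x0,y0,min(512,u+90),min(384,v+70)),k=4)
E
```

```text
3.55 [ 0.4824788  -0.2200066   0.19600821] [6.09102523e-01 7.93091356e-01 3.47790006e-05 4.66112950e-04] [-0.009 -0.01  -0.013  0.    -0.002  0.009] [ 0.42399905 -0.08773462 -0.17736117]
256 172
166 102
```

View pics/wb.png

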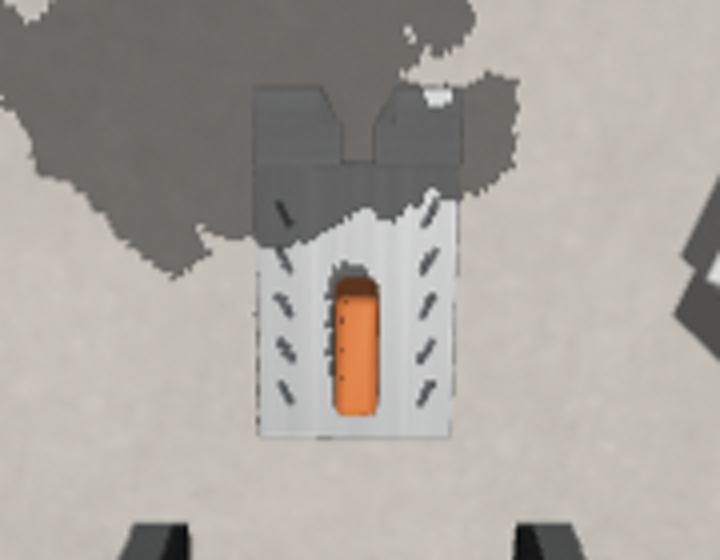

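The blade's corners are at (254,87), (463,87), (453,437), (258,437) in the crop. The rib top spans x 335–378, ending at row 415.

```bash
python3 - <<'E'
from h import *
c=load('wb');q=lambda p:np.array(p,float)/4+[165.5+.12,101.5+.12]
W=at_z(c,q([(254,87),(463,87),(453,437),(258,437)]),.005)
r,t=fit(np.array([(50,28),(50,-28),(-50,-28),(-50,28)])/1e3,W)
f=lambda p,h:((at_z(c,q(p),h)[:,:2]-t)@r*1e3).round(1).tolist()
print('rib',f([(335,414),(378,414),(378,296),(335,296)],.030),'notch bottom',f([(358,160)],.005))
p=r@[-.018,0]+t;s=get_state();M=R.from_quat(s['tcp_rot']).as_matrix()
print('rib world',p,'tool shift mm',M.T@(np.r_[p,.022]-s['eef_pos'])*1e3,'tool x yaw',np.degrees(np.arctan2(M[1,0],M[0,0])))
E
```

```text
t [ 0.482  -0.2167] yaw 104.68 res mm [[0.3, -0.3], [-0.0, -0.0], [0.2, 0.4], [-0.4, -0.1]]
rib [[-33.8, 5.7], [-33.7, -5.7], [-1.4, -5.3], [-1.5, 5.8]] notch bottom [[30.3, -0.1]]
rib world [ 0.48655356 -0.23411127] tool shift mm [-1.40856871e+01 -3.02940787e-03  1.74482800e+02] tool x yaw 104.91475957066966
```

step_arm(commands=[{"gripper":0,"x":-7,"y":0,"z":30,"spin":0.2},{"gripper":0,"x":-7,"y":0,"z":35,"spin":0},{"gripper":0,"x":0,"y":0,"z":35,"spin":0},{"gripper":0,"x":0,"y":0,"z":30,"spin":0},{"gripper":0,"x":0,"y":0,"z":25,"spin":0},{"gripper":0,"x":0,"y":0,"z":15,"spin":0},{"gripper":0,"x":0,"y":0,"z":4,"spin":0},{"gripper":0,"x":0,"y":0,"z":0,"spin":0},{"gripper":1,"x":0,"y":0,"z":0,"spin":0},{"gripper":1,"x":0,"y":0,"z":0,"spin":0}], force=40)

```text
time: 4.6
eef_pos: [0.4866, -0.2345, 0.023]
tcp_rot: [0.611, 0.791, 0.0, 0.002]
contact_force: [0.4, 0.1, 0.8]
opening: 0.173
finger_force: 0.0
```

step_arm(commands=[{"gripper":1,"x":0,"y":0,"z":0,"spin":0},{"gripper":1,"x":0,"y":0,"z":0,"spin":0},{"gripper":1,"x":0,"y":0,"z":0,"spin":0},{"gripper":1,"x":0,"y":0,"z":0,"spin":0},{"gripper":1,"x":0,"y":0,"z":-5,"spin":0},{"gripper":1,"x":0,"y":0,"z":-15,"spin":0},{"gripper":1,"x":0,"y":0,"z":-25,"spin":0},{"gripper":1,"x":0,"y":0,"z":-30,"spin":0},{"gripper":1,"x":0,"y":0,"z":-25,"spin":0},{"gripper":1,"x":0,"y":0,"z":0,"spin":0}])

```text
time: 5.6
eef_pos: [0.4877, -0.2354, 0.1261]
tcp_rot: [0.611, 0.791, 0.0, 0.004]
contact_force: [1.2, 0.3, -1.5]
opening: 0.127
finger_force: 39.2
```

step_arm(commands=[{"gripper":1,"x":47,"y":4,"z":0,"spin":0},{"gripper":1,"x":48,"y":4,"z":0,"spin":0},{"gripper":1,"x":48,"y":4,"z":0,"spin":0},{"gripper":1,"x":48,"y":4,"z":0,"spin":0},{"gripper":1,"x":47,"y":3,"z":0,"spin":0},{"gripper":1,"x":0,"y":0,"z":0,"spin":-8.5},{"gripper":1,"x":0,"y":0,"z":0,"spin":-8.5},{"gripper":1,"x":0,"y":0,"z":0,"spin":-8.5},{"gripper":1,"x":0,"y":0,"z":0,"spin":-8.5},{"gripper":1,"x":0,"y":0,"z":0,"spin":-8.5}])

```text
time: 6.6
eef_pos: [0.4426, 0.0017, 0.1198]
tcp_rot: [0.28, 0.96, -0.0, -0.001]
contact_force: [-0.3, -0.1, -1.4]
opening: 0.131
finger_force: 39.2
```

step_arm(commands=[{"gripper":1,"x":0,"y":0,"z":0,"spin":-8.5},{"gripper":1,"x":0,"y":0,"z":0,"spin":-8.5},{"gripper":1,"x":5,"y":40,"z":0,"spin":0},{"gripper":1,"x":5,"y":45,"z":0,"spin":0},{"gripper":1,"x":5,"y":48,"z":0,"spin":0},{"gripper":1,"x":5,"y":48,"z":0,"spin":0},{"gripper":1,"x":5,"y":46,"z":0,"spin":0},{"gripper":1,"x":5,"y":43,"z":0,"spin":0},{"gripper":1,"x":0,"y":0,"z":0,"spin":0},{"gripper":1,"x":0,"y":0,"z":0,"spin":0}])

```text
time: 7.6
eef_pos: [0.4876, 0.2697, 0.1196]
tcp_rot: [0.137, 0.991, -0.001, -0.001]
contact_force: [-0.4, -0.5, -1.1]
opening: 0.126
finger_force: 39.6
```

```bash
python3 - <<'E'
from h import *
read_camera('wrist')
c=snap('wrist');s=c['st'];print(s['time'],s['eef_pos'],s['tcp_rot'],s['dq'].round(3),s['contact_force'],s['wrist_torque'])
pickle.dump(c,open('pics/wh.pkl','wb'))
M=R.from_quat(s['tcp_rot']).as_matrix()
print('yaw',np.degrees(np.arctan2(M[1,0],M[0,0])),'shift',M.T@(np.array([.4891,.2684,.040])-s['eef_pos'])*1e3)
save(c,'wh.png',crop=(130,20,380,220),k=3)
E
```

```text
7.65 [0.48767107 0.26881351 0.11974484] [ 1.37774649e-01  9.90462291e-01 -8.88420445e-04 -1.34386803e-03] [-0.026 -0.018  0.009  0.001  0.002 -0.001] [-0.21185736 -0.48762162 -1.59468702] [ 0.01649073  0.02924117 -0.0350245 ]
yaw 164.16164146043178 shift [-1.6803019   0.16203831 79.74084608]
```

View pics/wh.png

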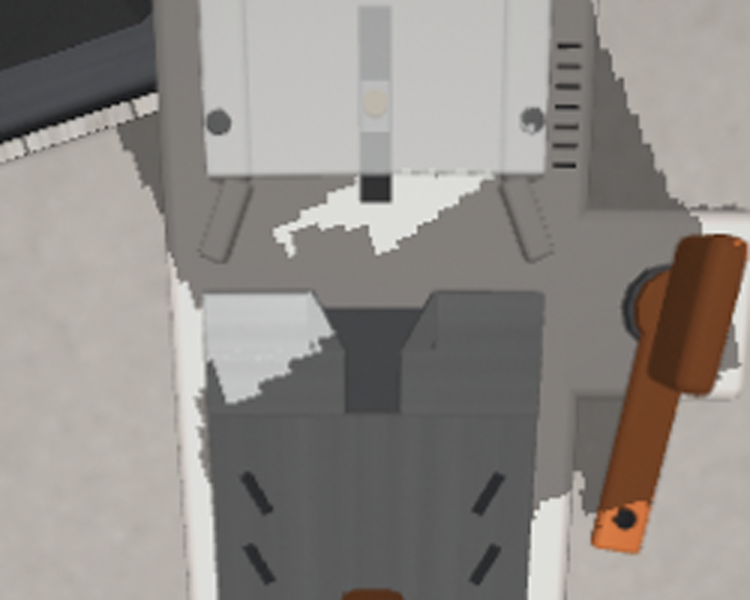

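The blade is held straight: notch bottom at (345–401, 412), nose corners at (202,293) and (545,293). The pin is at (375,103), cover corners at (207,174) and (547,174), rail lead-ins at (250,180) and (503,180).

```bash
python3 - <<'E'
from h import *
c=load('wh');q=lambda p:np.array(p,float)/3+[129.5+.17,19.5+.17]
s=c['st'];M=R.from_quat(s['tcp_rot']).as_matrix()
f=lambda p,h:((at_z(c,q(p),h)-s['eef_pos'])@M*1e3)[:,:2].round(1).tolist()
h=s['eef_pos'][2]-.018
print('notch',f([(345,412),(401,412)],h),'nose',f([(202,293),(545,293)],h),'teeth',f([(257,492),(488,492),(258,565),(486,565)],h))
print('pin',f([(375,103)],.021),'cover',f([(207,174),(547,174)],.025),'rail top near',f([(250,180),(503,180)],.022),'slot',f([(360,200),(391,200),(360,10),(390,10)],.014))
print('bed edges',f([(155,10),(597,10),(190,560),(565,590)],.014))
E
```

```text
notch [[49.0, -4.9], [49.0, 4.5]] nose [[68.6, -28.1], [68.7, 27.8]] teeth [[35.0, -20.2], [35.1, 19.7], [21.6, -20.6], [21.7, 19.9]]
pin [[109.6, 0.3]] cover [[93.1, -40.1], [93.2, 41.6]] rail top near [[91.9, -30.2], [91.9, 31.5]] slot [[87.5, -3.5], [87.6, 4.4], [131.9, -3.4], [131.9, 3.9]]
bed edges [[132.5, -53.2], [132.5, 54.2], [-9.1, -52.0], [-18.1, 54.9]]
```

step_arm(commands=[{"gripper":1,"x":-3,"y":0.7,"z":10,"spin":0},{"gripper":1,"x":0,"y":0,"z":20,"spin":0},{"gripper":1,"x":0,"y":0,"z":20,"spin":0},{"gripper":1,"x":0,"y":0,"z":15,"spin":0},{"gripper":1,"x":0,"y":0,"z":10,"spin":0},{"gripper":1,"x":0,"y":0,"z":4,"spin":0},{"gripper":1,"x":0,"y":0,"z":0,"spin":0},{"gripper":1,"x":0,"y":0,"z":0,"spin":0},{"gripper":1,"x":0,"y":0,"z":0,"spin":0},{"gripper":1,"x":0,"y":0,"z":0,"spin":0}])

```text
time: 8.7
eef_pos: [0.4925, 0.2693, 0.0432]
tcp_rot: [0.138, 0.99, 0.0, 0.001]
contact_force: [-0.4, 0.0, -0.9]
opening: 0.129
finger_force: 39.6
```

step_arm(commands=[{"gripper":1,"x":0,"y":0,"z":0.4,"spin":0},{"gripper":1,"x":0,"y":0,"z":0.4,"spin":0},{"gripper":1,"x":0,"y":0,"z":0.4,"spin":0},{"gripper":1,"x":0,"y":0,"z":0.4,"spin":0},{"gripper":1,"x":0,"y":0,"z":0.4,"spin":0},{"gripper":1,"x":0,"y":0,"z":0,"spin":0},{"gripper":1,"x":0,"y":0,"z":0,"spin":0},{"gripper":1,"x":0,"y":0,"z":0,"spin":0},{"gripper":1,"x":0,"y":0,"z":0,"spin":0},{"gripper":1,"x":0,"y":0,"z":0,"spin":0}])

```text
time: 9.7
eef_pos: [0.492, 0.269, 0.0403]
tcp_rot: [0.138, 0.99, 0.0, 0.0]
contact_force: [-0.4, 0.6, -1.6]
opening: 0.133
finger_force: 39.6
```

step_arm(commands=[{"gripper":1,"x":0,"y":0,"z":0.4,"spin":0},{"gripper":1,"x":0,"y":0,"z":0.4,"spin":0},{"gripper":1,"x":0,"y":0,"z":0.4,"spin":0},{"gripper":1,"x":0,"y":0,"z":0.4,"spin":0},{"gripper":1,"x":0,"y":0,"z":0.4,"spin":0},{"gripper":1,"x":0,"y":0,"z":0,"spin":0},{"gripper":1,"x":0,"y":0,"z":0,"spin":0},{"gripper":1,"x":0,"y":0,"z":0,"spin":0},{"gripper":1,"x":0,"y":0,"z":0,"spin":0},{"gripper":1,"x":0,"y":0,"z":0,"spin":0}])

```text
time: 10.7
eef_pos: [0.492, 0.2691, 0.0384]
tcp_rot: [0.138, 0.99, 0.0, 0.0]
contact_force: [0.3, -0.2, -1.0]
opening: 0.131
finger_force: 39.6
```

step_arm(commands=[{"gripper":1,"x":0,"y":0,"z":0.3,"spin":0},{"gripper":1,"x":0,"y":0,"z":0,"spin":0},{"gripper":1,"x":0,"y":0,"z":0.3,"spin":0},{"gripper":1,"x":0,"y":0,"z":0,"spin":0},{"gripper":1,"x":0,"y":0,"z":0,"spin":0},{"gripper":1,"x":0,"y":0,"z":0,"spin":0},{"gripper":1,"x":0,"y":0,"z":0,"spin":0},{"gripper":1,"x":0,"y":0,"z":0,"spin":0},{"gripper":1,"x":0,"y":0,"z":0,"spin":0},{"gripper":1,"x":0,"y":0,"z":0,"spin":0}])

```text
time: 11.7
eef_pos: [0.492, 0.269, 0.0377]
tcp_rot: [0.138, 0.99, -0.0, -0.0]
contact_force: [0.0, 0.8, -0.9]
opening: 0.129
finger_force: 39.6
```

step_arm(commands=[{"gripper":1,"x":0,"y":0,"z":0.3,"spin":0},{"gripper":1,"x":0,"y":0,"z":0,"spin":0},{"gripper":1,"x":0,"y":0,"z":0.3,"spin":0},{"gripper":1,"x":0,"y":0,"z":0,"spin":0},{"gripper":1,"x":0,"y":0,"z":0.3,"spin":0},{"gripper":1,"x":0,"y":0,"z":0,"spin":0},{"gripper":1,"x":0,"y":0,"z":0,"spin":0},{"gripper":1,"x":0,"y":0,"z":0,"spin":0},{"gripper":1,"x":0,"y":0,"z":0,"spin":0},{"gripper":1,"x":0,"y":0,"z":0,"spin":0}])

```text
time: 12.7
eef_pos: [0.492, 0.2691, 0.0371]
tcp_rot: [0.138, 0.99, 0.0, 0.0]
contact_force: [-1.8, -1.0, 4.1]
opening: 0.13
finger_force: 40.2
```

step_arm(commands=[{"gripper":1,"x":0,"y":0,"z":0.2,"spin":0},{"gripper":1,"x":0,"y":0,"z":0,"spin":0},{"gripper":1,"x":0,"y":0,"z":0,"spin":0},{"gripper":1,"x":0,"y":0,"z":0,"spin":0},{"gripper":1,"x":0,"y":0,"z":0,"spin":0},{"gripper":1,"x":0,"y":0,"z":0,"spin":0},{"gripper":1,"x":0,"y":0,"z":0,"spin":0},{"gripper":1,"x":0,"y":0,"z":0,"spin":0},{"gripper":1,"x":0,"y":0,"z":0,"spin":0},{"gripper":1,"x":0,"y":0,"z":0,"spin":0}])

```text
time: 13.7
eef_pos: [0.492, 0.2691, 0.0371]
tcp_rot: [0.138, 0.99, -0.0, -0.0]
contact_force: [-3.0, -0.5, 4.5]
opening: 0.13
finger_force: 40.6
```

step_arm(commands=[{"gripper":1,"x":0,"y":0,"z":-0.4,"spin":0},{"gripper":1,"x":3,"y":0,"z":0,"spin":0},{"gripper":1,"x":4,"y":0,"z":0,"spin":0},{"gripper":1,"x":4,"y":0,"z":0,"spin":0},{"gripper":1,"x":4,"y":0,"z":0,"spin":0},{"gripper":1,"x":4,"y":0,"z":0,"spin":0},{"gripper":1,"x":4,"y":0,"z":0,"spin":0},{"gripper":1,"x":2,"y":0,"z":0,"spin":0},{"gripper":1,"x":0,"y":0,"z":0,"spin":0},{"gripper":1,"x":0,"y":0,"z":0,"spin":0}])

```text
time: 14.7
eef_pos: [0.4674, 0.2761, 0.0371]
tcp_rot: [0.138, 0.99, 0.0, -0.001]
contact_force: [-2.0, 0.6, 3.7]
opening: 0.129
finger_force: 40.2
```

```bash
python3 - <<'E'
from h import *
c=snap('wrist');s=c['st'];pickle.dump(c,open('pics/wi.pkl','wb'));M=R.from_quat(s['tcp_rot']).as_matrix()
print(s['eef_pos'],'yaw',np.degrees(np.arctan2(M[1,0],M[0,0])),'tilt',M[:,2],'F tool',M.T@s['contact_force'],s['wrist_torque'])
save(c,'wi.png',crop=(150,90,350,240),k=4)
E
```

```text
[0.46742761 0.27610598 0.03712255] yaw 164.11055614512097 tilt [-1.28716394e-03  2.19344064e-04 -9.99999148e-01] F tool [ 2.11215839  0.00811991 -3.66706289] [0.08486178 0.17393209 0.00091771]
```

View pics/wi.png

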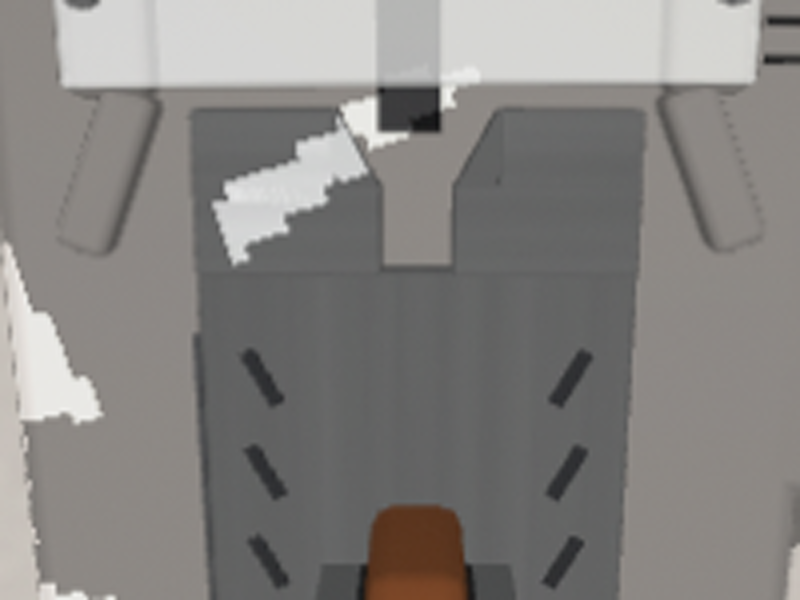

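The blade's nose is centred at column 418 while slot, cover and rails are centred at 409, so the blade is about 1.1 mm too far along tool +y. Its nose is about 3 mm short of the cover. I correct this and ease the downward press.

step_arm(commands=[{"gripper":1,"x":0,"y":-0.6,"z":-0.4,"spin":0},{"gripper":1,"x":0,"y":-0.5,"z":0,"spin":0},{"gripper":1,"x":2,"y":0,"z":0,"spin":0},{"gripper":1,"x":3,"y":0,"z":0,"spin":0},{"gripper":1,"x":3,"y":0,"z":0,"spin":0},{"gripper":1,"x":3,"y":0,"z":0,"spin":0},{"gripper":1,"x":2,"y":0,"z":0,"spin":0},{"gripper":1,"x":1,"y":0,"z":0,"spin":0},{"gripper":1,"x":0,"y":0,"z":0,"spin":0},{"gripper":1,"x":0,"y":0,"z":0,"spin":0}])

```text
time: 15.75
eef_pos: [0.4539, 0.2786, 0.0373]
tcp_rot: [0.138, 0.99, -0.0, -0.0]
contact_force: [1.2, 0.0, -2.0]
opening: 0.133
finger_force: 39.6
```

```bash
cat > st.py <<'E'
from h import *
s=get_state();M=R.from_quat(s['tcp_rot']).as_matrix()
print(s['time'],s['eef_pos'].round(4),'yaw',np.degrees(np.arctan2(M[1,0],M[0,0])).round(2),'F tool',(M.T@s['contact_force']).round(2),'T',s['wrist_torque'].round(2))
d=s['eef_pos'][:2]-[.492,.2691];print('travel',d@[-.9624,.2715]*1e3,'side(tool y)',d@[.2715,.9624]*1e3)
E
python3 st.py; python3 - <<'E'
from h import *
c=snap('wrist');pickle.dump(c,open('pics/wj.pkl','wb'))
E
```

```text
15.75 [0.4539 0.2786 0.0373] yaw 164.12 F tool [-1.18  0.38  1.98] T [-0.04 -0.02 -0.05]
travel 39.212768922536604 side(tool y) -1.1728883088906288
```

step_arm(commands=[{"gripper":1,"x":1,"y":0,"z":0,"spin":0},{"gripper":1,"x":2,"y":0,"z":0,"spin":0},{"gripper":1,"x":2,"y":0,"z":0,"spin":0},{"gripper":1,"x":2,"y":0,"z":0,"spin":0},{"gripper":1,"x":2,"y":0,"z":0,"spin":0},{"gripper":1,"x":1,"y":0,"z":0,"spin":0},{"gripper":1,"x":0.5,"y":0,"z":0,"spin":0},{"gripper":1,"x":0,"y":0,"z":0,"spin":0},{"gripper":1,"x":0,"y":0,"z":0,"spin":0},{"gripper":1,"x":0,"y":0,"z":0,"spin":0}])

```text
time: 16.8
eef_pos: [0.4441, 0.2815, 0.0374]
tcp_rot: [0.138, 0.99, 0.0, 0.0]
contact_force: [-0.3, -0.4, -1.4]
opening: 0.133
finger_force: 39.6
```

```bash
python3 st.py
```

```text
16.8 [0.4441 0.2815 0.0374] yaw 164.11 F tool [ 0.17 -0.44  1.37] T [ 0.04 -0.01 -0.04]
travel 49.44121403531671 side(tool y) -1.040891766731476
```

step_arm(commands=[{"gripper":1,"x":0.8,"y":0,"z":0,"spin":0},{"gripper":1,"x":0.8,"y":0,"z":0,"spin":0},{"gripper":1,"x":0.8,"y":0,"z":0,"spin":0},{"gripper":1,"x":0.8,"y":0,"z":0,"spin":0},{"gripper":1,"x":0.8,"y":0,"z":0,"spin":0},{"gripper":1,"x":0.8,"y":0,"z":0,"spin":0},{"gripper":1,"x":0,"y":0,"z":0,"spin":0},{"gripper":1,"x":0,"y":0,"z":0,"spin":0},{"gripper":1,"x":0,"y":0,"z":0,"spin":0},{"gripper":1,"x":0,"y":0,"z":0,"spin":0}])

```text
time: 17.8
eef_pos: [0.4395, 0.2828, 0.0374]
tcp_rot: [0.138, 0.99, 0.0, 0.0]
contact_force: [0.9, 0.4, -2.1]
opening: 0.131
finger_force: 39.6
```

```bash
python3 st.py; python3 - <<'E'
from h import *
c=snap('wrist');pickle.dump(c,open('pics/wk.pkl','wb'));save(c,'wk.png',crop=(180,60,330,200),k=4)
E
```

```text
17.8 [0.4395 0.2828 0.0374] yaw 164.11 F tool [-0.75  0.58  2.14] T [-0.05  0.02  0.01]
travel 54.286214081279695 side(tool y) -1.0326987458521895
```

View pics/wk.png

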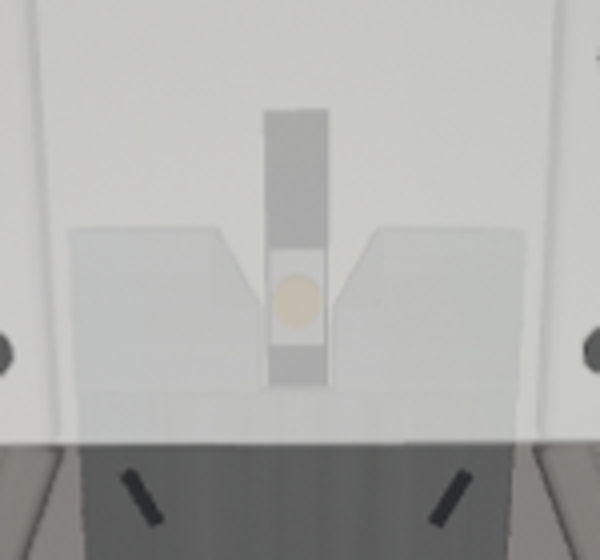

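The pin is at (297,302), centred in the notch (walls at 263 and 333). The notch bottom at row 387 is about 7.3 mm short of the pin.

step_arm(commands=[{"gripper":1,"x":0.9,"y":0,"z":0,"spin":0},{"gripper":1,"x":0.9,"y":0,"z":0,"spin":0},{"gripper":1,"x":0.9,"y":0,"z":0,"spin":0},{"gripper":1,"x":0.9,"y":0,"z":0,"spin":0},{"gripper":1,"x":0.9,"y":0,"z":0,"spin":0},{"gripper":1,"x":0.7,"y":0,"z":0,"spin":0},{"gripper":1,"x":0.3,"y":0,"z":0,"spin":0},{"gripper":1,"x":0,"y":0,"z":0,"spin":0},{"gripper":1,"x":0,"y":0,"z":0,"spin":0},{"gripper":1,"x":0,"y":0,"z":0,"spin":0}])

```text
time: 18.85
eef_pos: [0.4342, 0.2843, 0.0374]
tcp_rot: [0.138, 0.99, -0.0, 0.0]
contact_force: [-0.2, -1.3, -1.6]
opening: 0.128
finger_force: 39.6
```

```bash
python3 st.py
```

```text
18.85 [0.4342 0.2843 0.0374] yaw 164.11 F tool [-0.16 -1.26  1.64] T [ 0.02 -0.06  0.01]
travel 59.76965836955638 side(tool y) -1.0333264865591825
```

step_arm(commands=[{"gripper":1,"x":0.2,"y":0,"z":0,"spin":0},{"gripper":1,"x":0,"y":0,"z":0,"spin":0},{"gripper":1,"x":0.2,"y":0,"z":0,"spin":0},{"gripper":1,"x":0,"y":0,"z":0,"spin":0},{"gripper":1,"x":0,"y":0,"z":0,"spin":0},{"gripper":1,"x":0,"y":0,"z":0,"spin":0},{"gripper":1,"x":0,"y":0,"z":0,"spin":0},{"gripper":1,"x":0,"y":0,"z":0,"spin":0},{"gripper":1,"x":0,"y":0,"z":0,"spin":0},{"gripper":1,"x":0,"y":0,"z":0,"spin":0}])

```text
time: 19.85
eef_pos: [0.4338, 0.2845, 0.0374]
tcp_rot: [0.138, 0.99, 0.0, -0.0]
contact_force: [-0.2, -0.4, -1.2]
opening: 0.131
finger_force: 39.6
```

```bash
python3 st.py
```

```text
19.85 [0.4338 0.2845 0.0374] yaw 164.11 F tool [ 0.04 -0.45  1.18] T [-0.   -0.01 -0.05]
travel 60.22375415389952 side(tool y) -1.0194000244186459
```

step_arm(commands=[{"gripper":1,"x":0.2,"y":0,"z":0,"spin":0},{"gripper":1,"x":0,"y":0,"z":0,"spin":0},{"gripper":1,"x":0.2,"y":0,"z":0,"spin":0},{"gripper":1,"x":0,"y":0,"z":0,"spin":0},{"gripper":1,"x":0,"y":0,"z":0,"spin":0},{"gripper":1,"x":0,"y":0,"z":0,"spin":0},{"gripper":1,"x":0,"y":0,"z":0,"spin":0},{"gripper":1,"x":0,"y":0,"z":0,"spin":0},{"gripper":1,"x":0,"y":0,"z":0,"spin":0},{"gripper":1,"x":0,"y":0,"z":0,"spin":0}])

```text
time: 20.85
eef_pos: [0.4334, 0.2846, 0.0374]
tcp_rot: [0.138, 0.99, -0.0, -0.0]
contact_force: [0.8, 0.0, -1.7]
opening: 0.129
finger_force: 39.6
```

step_arm(commands=[{"gripper":1,"x":0.2,"y":0,"z":0,"spin":0},{"gripper":1,"x":0,"y":0,"z":0,"spin":0},{"gripper":1,"x":0.2,"y":0,"z":0,"spin":0},{"gripper":1,"x":0,"y":0,"z":0,"spin":0},{"gripper":1,"x":0,"y":0,"z":0,"spin":0},{"gripper":1,"x":0,"y":0,"z":0,"spin":0},{"gripper":1,"x":0,"y":0,"z":0,"spin":0},{"gripper":1,"x":0,"y":0,"z":0,"spin":0},{"gripper":1,"x":0,"y":0,"z":0,"spin":0},{"gripper":1,"x":0,"y":0,"z":0,"spin":0}])

```text
time: 21.85
eef_pos: [0.433, 0.2847, 0.0374]
tcp_rot: [0.138, 0.99, -0.0, 0.0]
contact_force: [-1.0, 1.0, -1.1]
opening: 0.132
finger_force: 39.6
```

step_arm(commands=[{"gripper":1,"x":0.2,"y":0,"z":0,"spin":0},{"gripper":1,"x":0,"y":0,"z":0,"spin":0},{"gripper":1,"x":0.2,"y":0,"z":0,"spin":0},{"gripper":1,"x":0,"y":0,"z":0,"spin":0},{"gripper":1,"x":0,"y":0,"z":0,"spin":0},{"gripper":1,"x":0,"y":0,"z":0,"spin":0},{"gripper":1,"x":0,"y":0,"z":0,"spin":0},{"gripper":1,"x":0,"y":0,"z":0,"spin":0},{"gripper":1,"x":0,"y":0,"z":0,"spin":0},{"gripper":1,"x":0,"y":0,"z":0,"spin":0}])

```text
time: 22.85
eef_pos: [0.4326, 0.2848, 0.0375]
tcp_rot: [0.138, 0.99, 0.0, 0.0]
contact_force: [-0.4, -0.6, -1.8]
opening: 0.13
finger_force: 39.6
```

step_arm(commands=[{"gripper":1,"x":0.2,"y":0,"z":0,"spin":0},{"gripper":1,"x":0,"y":0,"z":0,"spin":0},{"gripper":1,"x":0.2,"y":0,"z":0,"spin":0},{"gripper":1,"x":0,"y":0,"z":0,"spin":0},{"gripper":1,"x":0,"y":0,"z":0,"spin":0},{"gripper":1,"x":0,"y":0,"z":0,"spin":0},{"gripper":1,"x":0,"y":0,"z":0,"spin":0},{"gripper":1,"x":0,"y":0,"z":0,"spin":0},{"gripper":1,"x":0,"y":0,"z":0,"spin":0},{"gripper":1,"x":0,"y":0,"z":0,"spin":0}])

```text
time: 23.85
eef_pos: [0.4322, 0.2849, 0.0374]
tcp_rot: [0.138, 0.99, -0.0, 0.0]
contact_force: [0.3, 0.2, -0.9]
opening: 0.124
finger_force: 39.6
```

```bash
python3 st.py; python3 - <<'E'
from h import *
# gap pin->notch bottom: column profile along the notch middle
for n in ('wk',None):
    c=load(n) if n else snap('wrist')
    col=c['color'].astype(int)[:,252:257].mean(1);b=(col[:,0]-col[:,2])
    print(n,[ (i,int(col[i].mean()),int(b[i])) for i in range(100,165)])
E
```

```text
23.85 [0.4322 0.2849 0.0374] yaw 164.11 F tool [-0.28  0.25  0.88] T [ 0.02 -0.04 -0.  ]
travel 61.81349275206489 side(tool y) -1.0339373114205386
wk [(100, 169, 0), (101, 169, 0), (102, 169, 0), (103, 169, 0), (104, 169, 0), (105, 168, 0), (106, 169, 0), (107, 169, 0), (108, 169, 0), (109, 169, 0), (110, 169, 0), (111, 169, 0), (112, 169, 0), (113, 169, 0), (114, 169, 0), (115, 169, 0), (116, 169, 0), (117, 169, 0), (118, 169, 0), (119, 169, 0), (120, 169, 0), (121, 169, 0), (122, 182, 0), (123, 192, 1), (124, 192, 0), (125, 193, 0), (126, 192, 1), (127, 193, 1), (128, 188, 5), (129, 183, 13), (130, 184, 17), (131, 185, 19), (132, 185, 19), (133, 185, 19), (134, 185, 19), (135, 185, 19), (136, 185, 19), (137, 185, 18), (138, 185, 19), (139, 185, 19), (140, 185, 19), (141, 188, 13), (142, 191, 3), (143, 193, 1), (144, 192, 0), (145, 193, 0), (146, 176, 0), (147, 169, 0), (148, 170, 0), (149, 169, 0), (150, 170, 0), (151, 169, 0), (152, 169, 0), (153, 170, 0), (154, 169, 0), (155, 169, 0), (156, 177, 0), (157, 184, 1), (158, 189, 1), (159, 190, 0), (160, 190, 0), (161, 190, 0), (162, 
[... 332 characters left out ...]
19, 167, 0), (120, 167, 0), (121, 167, 0), (122, 167, 0), (123, 167, 0), (124, 167, 0), (125, 167, 0), (126, 167, 0), (127, 167, 0), (128, 167, 0), (129, 167, 0), (130, 167, 0), (131, 167, 0), (132, 167, 0), (133, 167, 0), (134, 167, 0), (135, 167, 0), (136, 167, 0), (137, 179, 0), (138, 188, 0), (139, 190, 1), (140, 190, 1), (141, 190, 0), (142, 190, 0), (143, 184, 6), (144, 178, 12), (145, 181, 17), (146, 183, 18), (147, 183, 18), (148, 183, 19), (149, 182, 19), (150, 183, 19), (151, 183, 20), (152, 183, 19), (153, 183, 19), (154, 183, 19), (155, 183, 19), (156, 183, 17), (157, 183, 4), (158, 186, 0), (159, 188, 0), (160, 188, 0), (161, 188, 0), (162, 188, 0), (163, 188, 0), (164, 188, 0)]
```

step_arm(commands=[{"gripper":1,"x":0.2,"y":0,"z":0,"spin":0},{"gripper":1,"x":0,"y":0,"z":0,"spin":0},{"gripper":1,"x":0.2,"y":0,"z":0,"spin":0},{"gripper":1,"x":0,"y":0,"z":0,"spin":0},{"gripper":1,"x":0,"y":0,"z":0,"spin":0},{"gripper":1,"x":0,"y":0,"z":0,"spin":0},{"gripper":1,"x":0,"y":0,"z":0,"spin":0},{"gripper":1,"x":0,"y":0,"z":0,"spin":0},{"gripper":1,"x":0,"y":0,"z":0,"spin":0},{"gripper":1,"x":0,"y":0,"z":0,"spin":0}])

```text
time: 24.9
eef_pos: [0.4318, 0.285, 0.0374]
tcp_rot: [0.138, 0.99, 0.0, 0.0]
contact_force: [-0.6, 0.1, -0.6]
opening: 0.131
finger_force: 39.6
```

```bash
python3 st.py
```

```text
24.9 [0.4318 0.285  0.0374] yaw 164.11 F tool [ 0.64 -0.03  0.63] T [0.   0.02 0.  ]
travel 62.23401765502471 side(tool y) -1.0125639572216343
```

step_arm(commands=[{"gripper":1,"x":0.2,"y":0,"z":0,"spin":0},{"gripper":1,"x":0,"y":0,"z":0,"spin":0},{"gripper":1,"x":0.2,"y":0,"z":0,"spin":0},{"gripper":1,"x":0,"y":0,"z":0,"spin":0},{"gripper":1,"x":0,"y":0,"z":0,"spin":0},{"gripper":1,"x":0,"y":0,"z":0,"spin":0},{"gripper":1,"x":0,"y":0,"z":0,"spin":0},{"gripper":1,"x":0,"y":0,"z":0,"spin":0},{"gripper":1,"x":0,"y":0,"z":0,"spin":0},{"gripper":1,"x":0,"y":0,"z":0,"spin":0}])

```text
time: 25.9
eef_pos: [0.4315, 0.2851, 0.0375]
tcp_rot: [0.138, 0.99, 0.0, 0.0]
contact_force: [0.7, -0.5, -1.4]
opening: 0.128
finger_force: 39.6
```

```bash
python3 st.py; python3 - <<'E'
from h import *
c=snap('wrist');col=c['color'].astype(int)[:,252:257].mean(1);b=(col[:,0]-col[:,2]);print([(i,int(col[i].mean()),int(b[i])) for i in range(136,164)])
E
```

```text
25.9 [0.4315 0.2851 0.0375] yaw 164.12 F tool [-0.81 -0.32  1.36] T [-0.09 -0.17 -0.01]
travel 62.52920400380482 side(tool y) -0.986974829509614
[(136, 167, 0), (137, 167, 0), (138, 175, 0), (139, 186, 1), (140, 190, 0), (141, 190, 0), (142, 190, 0), (143, 190, 0), (144, 187, 3), (145, 179, 11), (146, 179, 15), (147, 182, 17), (148, 183, 19), (149, 183, 19), (150, 183, 19), (151, 183, 19), (152, 183, 20), (153, 183, 19), (154, 183, 19), (155, 183, 19), (156, 183, 20), (157, 183, 19), (158, 186, 7), (159, 188, 1), (160, 188, 0), (161, 188, 0), (162, 188, 0), (163, 188, 0)]
```

step_arm(commands=[{"gripper":1,"x":0.1,"y":0,"z":0,"spin":0},{"gripper":1,"x":0,"y":0,"z":0,"spin":0},{"gripper":1,"x":0.1,"y":0,"z":0,"spin":0},{"gripper":1,"x":0,"y":0,"z":0,"spin":0},{"gripper":1,"x":0,"y":0,"z":0,"spin":0},{"gripper":1,"x":0,"y":0,"z":0,"spin":0},{"gripper":1,"x":0,"y":0,"z":0,"spin":0},{"gripper":1,"x":0,"y":0,"z":0,"spin":0},{"gripper":1,"x":0,"y":0,"z":0,"spin":0},{"gripper":1,"x":0,"y":0,"z":0,"spin":0}])

```text
time: 26.95
eef_pos: [0.4314, 0.2852, 0.0375]
tcp_rot: [0.138, 0.99, 0.0, 0.0]
contact_force: [2.8, -1.1, -1.1]
opening: 0.131
finger_force: 39.6
```

```bash
python3 st.py
```

```text
26.95 [0.4314 0.2852 0.0375] yaw 164.11 F tool [-2.97 -0.3   1.05] T [-0.2  -0.44  0.04]
travel 62.65111570903081 side(tool y) -0.9856278716082126
```

step_arm(commands=[{"gripper":1,"x":0,"y":0,"z":0.2,"spin":0},{"gripper":1,"x":0,"y":0,"z":0.1,"spin":0},{"gripper":1,"x":0,"y":0,"z":0,"spin":0},{"gripper":1,"x":0,"y":0,"z":0,"spin":0},{"gripper":1,"x":0,"y":0,"z":0,"spin":0},{"gripper":1,"x":0,"y":0,"z":0,"spin":0},{"gripper":1,"x":0,"y":0,"z":0,"spin":0},{"gripper":1,"x":0,"y":0,"z":0,"spin":0},{"gripper":1,"x":0,"y":0,"z":0,"spin":0},{"gripper":1,"x":0,"y":0,"z":0,"spin":0}], force=20)

```text
time: 27.95
eef_pos: [0.4314, 0.2852, 0.0372]
tcp_rot: [0.138, 0.99, 0.0, 0.0]
contact_force: [3.9, -1.4, 0.6]
opening: 0.13
finger_force: 39.8
```

```bash
python3 st.py
```

```text
27.95 [0.4314 0.2852 0.0372] yaw 164.11 F tool [-4.11 -0.24 -0.6 ] T [-0.15 -0.49  0.05]
travel 62.66349382453973 side(tool y) -0.9294128043033651
```

step_arm(commands=[{"gripper":0.4,"x":0,"y":0,"z":0,"spin":0},{"gripper":0.4,"x":0,"y":0,"z":0,"spin":0},{"gripper":0.4,"x":0,"y":0,"z":0,"spin":0},{"gripper":0.4,"x":0,"y":0,"z":0,"spin":0},{"gripper":0.4,"x":0,"y":0,"z":-5,"spin":0},{"gripper":0.4,"x":0,"y":0,"z":-20,"spin":0},{"gripper":0.4,"x":0,"y":0,"z":-30,"spin":0},{"gripper":0.4,"x":0,"y":0,"z":-30,"spin":0},{"gripper":0.4,"x":0,"y":0,"z":-20,"spin":0},{"gripper":0.4,"x":0,"y":0,"z":0,"spin":0}])

```text
time: 28.95
eef_pos: [0.4335, 0.2862, 0.1461]
tcp_rot: [0.138, 0.99, 0.002, 0.003]
contact_force: [-0.2, -0.5, 0.2]
opening: 0.3
finger_force: 0.0
```

```bash
python3 st.py; python3 - <<'E'
from h import *
c=load('wh');q=lambda p:np.array(p,float)/3+[129.67,19.67]
s=c['st'];M=R.from_quat(s['tcp_rot']).as_matrix()
f=lambda p,h:((at_z(c,q(p),h)-s['eef_pos'])@M*1e3)[:,:2]
for n,p,h in (('arm',[(657,382),(616,548)],.026),('armL',[(635,370),(592,545)],.026),('finL',[(683,240),(650,385)],.052),('finR',[(745,240),(715,390)],.052)):
    a=f(p,h);d=a[1]-a[0];print(n,a.round(1).tolist(),np.degrees(np.arctan2(-d[1],-d[0])))
# now: colour blob of the fin top and pin/notch column
c=snap('wrist');pickle.dump(c,open('pics/wl.pkl','wb'));s=c['st'];M=R.from_quat(s['tcp_rot']).as_matrix()
k=c['color'].astype(int);m=(k[:,:,0]>1.6*k[:,:,2])&(k[:,:,0]>60)
v,u=np.nonzero(m);P=at_depth(c,np.c_[u,v]);w=(P[:,2]>.046)&(P[:,2]<.058)&(P[:,1]>.32)
Q=(P[w]-s['eef_pos'])@M*1e3;print(len(Q))
if len(Q)>30:
    rc=cv2.minAreaRect(Q[:,:2].astype(np.float32));print(rc,P[w][:,2].mean())
col=k[:,252:257].mean(1);b=(col[:,0]-col[:,2]);print([(i,int(col[i].mean()),int(b[i])) for i in range(95,200) if b[i]>3])
E
```

```text
28.95 [0.4335 0.2862 0.1461] yaw 164.12 F tool [ 0.11 -0.5  -0.18] T [ 0.05 -0.05 -0.01]
travel 60.97744543042805 side(tool y) 0.5583952231542337
arm [[43.4, 72.1], [-1.2, 65.1]] 8.94053711479472
armL [[46.4, 66.2], [-0.4, 58.5]] 9.30889851977747
finL [[77.9, 66.7], [46.4, 62.1]] 8.376570786529506
finR [[78.2, 80.4], [45.4, 77.1]] 5.788078004204051
516
((5.573319435119629, 72.74899291992188), (36.035099029541016, 9.72810173034668), 9.088761329650879) 0.050764602161919935
[(126, 165, 7), (127, 165, 9), (128, 165, 10), (129, 166, 10), (130, 166, 9), (131, 166, 7), (132, 167, 3), (168, 62, 25), (169, 49, 46), (170, 47, 50), (171, 47, 51), (172, 48, 51), (173, 49, 52), (174, 56, 59), (175, 62, 67), (176, 63, 69), (177, 64, 69), (178, 64, 69), (179, 64, 70), (180, 65, 69), (181, 64, 69), (182, 64, 69), (183, 64, 70), (184, 64, 69), (185, 65, 69), (186, 65, 69), (187, 64, 69), (188, 64, 69), (189, 64, 70), (190, 64, 69), (191, 64, 69), (192, 64, 69), (193, 64, 69), (194, 64, 69), (195, 64, 69), (196, 64, 69), (197, 64, 69), (198, 64, 69), (199, 64, 69)]
```

step_arm(commands=[{"gripper":0.2,"x":1,"y":20,"z":0,"spin":0},{"gripper":0.2,"x":1,"y":30,"z":0,"spin":0},{"gripper":0.2,"x":1,"y":24.5,"z":0,"spin":0},{"gripper":0.2,"x":0,"y":0,"z":0,"spin":4.5},{"gripper":0.2,"x":0,"y":0,"z":0,"spin":4.5},{"gripper":0.2,"x":0,"y":0,"z":20,"spin":0},{"gripper":0.2,"x":0,"y":0,"z":20,"spin":0},{"gripper":0.2,"x":0,"y":0,"z":10,"spin":0},{"gripper":0.2,"x":0,"y":0,"z":0,"spin":0},{"gripper":0.2,"x":0,"y":0,"z":0,"spin":0}], force=30)

```text
time: 30.0
eef_pos: [0.4486, 0.3575, 0.0917]
tcp_rot: [0.216, 0.977, -0.0, -0.0]
contact_force: [0.3, -0.5, -0.7]
opening: 0.398
finger_force: 0.0
```

```bash
python3 - <<'E'
from h import *
read_camera('wrist')
c=snap('wrist');s=c['st'];M=R.from_quat(s['tcp_rot']).as_matrix();print(s['eef_pos'])
k=c['color'].astype(int);m=(k[:,:,0]>1.6*k[:,:,2])&(k[:,:,0]>60)
v,u=np.nonzero(m);P=at_depth(c,np.c_[u,v]);w=(P[:,2]>.046)&(P[:,2]<.058)&(P[:,1]>.32)
Q=(P[w]-s['eef_pos'])@M*1e3;print(len(Q))
if len(Q)>30: print(cv2.minAreaRect(Q[:,:2].astype(np.float32)),Q[:,2].mean())
w=(P[:,2]>.018)&(P[:,2]<.030)
Q=(P[w]-s['eef_pos'])@M*1e3;print('arm',len(Q),cv2.minAreaRect(Q[:,:2].astype(np.float32)))
E
```

```text
[0.44911696 0.35782838 0.09252799]
837
((0.8687229156494141, -0.03276252746582031), (9.778179168701172, 35.416358947753906), 89.5932846069336) 41.45701490825117
arm 1066 ((-25.545265197753906, -41.65924835205078), (72.34500122070312, 100.8201675415039), 3.001600980758667)
```

step_arm(commands=[{"gripper":0.2,"x":0.5,"y":0,"z":15,"spin":0},{"gripper":0.2,"x":0,"y":0,"z":20,"spin":0},{"gripper":0.2,"x":0,"y":0,"z":10,"spin":0},{"gripper":0.2,"x":0,"y":0,"z":4,"spin":0},{"gripper":1,"x":0,"y":0,"z":0,"spin":0},{"gripper":1,"x":0,"y":0,"z":0,"spin":0},{"gripper":1,"x":0,"y":0,"z":0,"spin":0},{"gripper":1,"x":0,"y":0,"z":0,"spin":0},{"gripper":1,"x":0,"y":0,"z":0,"spin":0},{"gripper":1,"x":0,"y":0,"z":0,"spin":0}], force=30)

```text
time: 31.1
eef_pos: [0.4489, 0.3586, 0.0435]
tcp_rot: [0.216, 0.976, 0.001, 0.001]
contact_force: [2.3, 5.1, -4.7]
opening: 0.107
finger_force: 36.0
```

step_arm(commands=[{"gripper":1,"x":0,"y":0,"z":0,"spin":3},{"gripper":1,"x":0,"y":0,"z":0,"spin":5},{"gripper":1,"x":0,"y":0,"z":0,"spin":5},{"gripper":1,"x":0,"y":0,"z":0,"spin":5},{"gripper":1,"x":0,"y":0,"z":0,"spin":5},{"gripper":1,"x":0,"y":0,"z":0,"spin":5},{"gripper":1,"x":0,"y":0,"z":0,"spin":5},{"gripper":1,"x":0,"y":0,"z":0,"spin":5},{"gripper":1,"x":0,"y":0,"z":0,"spin":2},{"gripper":1,"x":0,"y":0,"z":0,"spin":0}])

```text
time: 32.1
eef_pos: [0.4495, 0.3593, 0.0436]
tcp_rot: [0.537, 0.844, 0.003, 0.001]
contact_force: [4.4, 7.3, -6.8]
opening: 0.108
finger_force: 35.7
```

```bash
python3 st.py
```

```text
32.1 [0.4495 0.3593 0.0436] yaw 115.05 F tool [4.74 7.02 6.8 ] T [ 1.09 -0.52 -0.1 ]
travel 65.43237600629178 side(tool y) 75.23198316008012
```

step_arm(commands=[{"gripper":1,"x":0,"y":0,"z":0,"spin":5},{"gripper":1,"x":0,"y":0,"z":0,"spin":5},{"gripper":1,"x":0,"y":0,"z":0,"spin":5},{"gripper":1,"x":0,"y":0,"z":0,"spin":5},{"gripper":1,"x":0,"y":0,"z":0,"spin":5},{"gripper":1,"x":0,"y":0,"z":0,"spin":5},{"gripper":1,"x":0,"y":0,"z":0,"spin":5},{"gripper":1,"x":0,"y":0,"z":0,"spin":4},{"gripper":1,"x":0,"y":0,"z":0,"spin":2},{"gripper":1,"x":0,"y":0,"z":0,"spin":0}])

```text
time: 33.1
eef_pos: [0.4503, 0.3594, 0.0436]
tcp_rot: [0.798, 0.603, 0.004, 0.0]
contact_force: [6.7, 7.2, -9.9]
opening: 0.109
finger_force: 35.4
```

```bash
python3 st.py
```

```text
33.1 [0.4503 0.3594 0.0436] yaw 74.12 F tool [8.72 4.38 9.97] T [ 1.17 -0.77  0.2 ]
travel 64.68441274739193 side(tool y) 75.56798438764834
```

step_arm(commands=[{"gripper":0.2,"x":0,"y":0,"z":0,"spin":0},{"gripper":0.2,"x":0,"y":0,"z":0,"spin":0},{"gripper":0.2,"x":0,"y":0,"z":0,"spin":0},{"gripper":0.2,"x":0,"y":0,"z":0,"spin":0},{"gripper":0.2,"x":0,"y":0,"z":-10,"spin":0},{"gripper":0.2,"x":0,"y":0,"z":-25,"spin":0},{"gripper":0.2,"x":0,"y":0,"z":-35,"spin":0},{"gripper":0.2,"x":0,"y":0,"z":-40,"spin":0},{"gripper":0.2,"x":0,"y":0,"z":-40,"spin":0},{"gripper":0.2,"x":0,"y":0,"z":-20,"spin":0}])

```text
time: 34.1
eef_pos: [0.4497, 0.3587, 0.2188]
tcp_rot: [0.798, 0.603, 0.004, 0.001]
contact_force: [0.1, 0.8, 1.0]
opening: 0.399
finger_force: 0.0
```

```bash
python3 st.py; python3 - <<'E'
from h import *
for _ in range(5): read_camera('wrist')
c=snap('wrist');s=c['st'];print(s['eef_pos'],s['dq'].round(3));save(c,'fin.png')
r=np.array([[-.9624,-.2715],[.2715,-.9624]]);t=np.array([.4718,.2733])
k=c['color'].astype(int);m=(k[:,:,0]>1.6*k[:,:,2])&(k[:,:,0]>60)
v,u=np.nonzero(m);P=at_depth(c,np.c_[u,v]);L=((P[:,:2]-t)@r)*1e3
for n,w in (('fin',(P[:,2]>.046)&(L[:,1]<-50)),('rib',(P[:,2]>.040)&(abs(L[:,1])<20)),('latch arm',(P[:,2]>.018)&(P[:,2]<.032)&(L[:,1]<-12)&(L[:,1]>-50))):
    if w.sum()>10: print(n,w.sum(),cv2.minAreaRect(L[w].astype(np.float32)),P[w][:,2].mean())
E
```

```text
34.1 [0.4497 0.3587 0.2188] yaw 74.12 F tool [ 0.79 -0.11 -0.98] T [ 0.   -0.03 -0.01]
travel 64.98326245093526 side(tool y) 74.72547900809913
[0.44744032 0.35735892 0.21166105] [-0.002  0.021  0.019  0.    -0.     0.001]
fin 314 ((45.258705139160156, -103.11123657226562), (8.280630111694336, 91.21858215332031), 0.2348744422197342) 0.05776545937016372
rib 288 ((42.75816345214844, -1.0086426734924316), (11.111120223999023, 31.568889617919922), 88.57469177246094) 0.04328175021822862
latch arm 352 ((44.869503021240234, -31.23277473449707), (13.699237823486328, 37.40922927856445), 0.38026294112205505) 0.025816097197953858
```

```bash
python3 -c "
from plant import *
print(sign_off())"
```

```text
the job is handed in; nothing more can be done
None
```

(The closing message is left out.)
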